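# Scoop walnuts into the weighing bowl

## Task

A customer wants walnuts: take the steel scoop, scoop walnuts out of the open bin and tip them into the steel bowl on the scale until at least four are in it, then lay the scoop back flat in its aluminium tray, open side up. Touch the nuts only with the scoop, never with the gripper's fingers; leave no nut lying anywhere but in the bowl or the bin, keep the bowl standing on the scale, and leave everything else on the counter where it is.

Things in the scene. Friction and masses are not known exactly. Their poses are not given: they have to be found in the camera images.
- scoop: steel hand scoop, flat-bottomed, black handle, 140 g. Origin: centre of the pan's underside; x points out of its open mouth, y left, z up. Pan 110 long (x -55 to 55), 76 wide outside at the back and 88 at the mouth, sheet 2.5 thick, 1.5 at the lip; back wall 45 high; side walls 45 high from the back to x = 0, falling to 10 at the mouth. Starts flat in its tray, mouth away from the robot
- scoop_grip (a point): point on the axis of the scoop's handle, at x = -119, z = 81 in the scoop's frame. The handle is a flat-sided straight bar, 22 wide (along y) and 18 thick, rising backwards at 38 degrees from its root at x = -56, z = 32; its black grip runs from 19 to 117 along the slope, this point is at 80. Grip it firmly (60 N or more) across y
- scoop_tip (a point): middle of the flat floor lip at the scoop's mouth (x = 55, z = 0 in the scoop's frame)
- scoop_tray: aluminium tray fixed to the counter, 166 x 132 outside with a rim 3 thick and 10 high, floor 3 thick: the scoop's pan (not its handle) lies in it. Origin: centre of its underside; x is its long side and points away from the robot, along the scoop's starting direction within about 8 degrees
- walnut_bin: open bulk bin of walnuts, wooden with a steel liner, fixed to the counter. Origin: centre of its underside; x points away from the robot to its high far wall, y left, z up. Wooden walls: near one low, 42 high (outer face x = -104); sides 72 high (outer |y| = 95); far one 90 high (outer x = 110)
- bin_floor (a point): centre of the bin's flat floor among the nuts (x = 28, z = 10 in the bin's frame). Flat floor at z = 10: x -39 to 99, |y| < 52. Near ramp: from the floor at x = -39 up to z = 42 at x = -96 (28 degrees). Sides slope from |y| = 52 at the floor up to z = 56 at |y| = 86 (53 degrees). Far liner face vertical at x = 99
- walnut1: walnut in its shell, 36 long and 31 across, 13 g; origin at its centre, x along its length; starts in the bin; rolls and slides easily on the steel
- walnut2: walnut in its shell, 36 long and 31 across, 13 g; origin at its centre, x along its length; starts in the bin; rolls and slides easily on the steel
- walnut3: walnut in its shell, 36 long and 31 across, 13 g; origin at its centre, x along its length; starts in the bin; rolls and slides easily on the steel
- walnut4: walnut in its shell, 36 long and 31 across, 13 g; origin at its centre, x along its length; starts in the bin; rolls and slides easily on the steel
- walnut5: walnut in its shell, 36 long and 31 across, 13 g; origin at its centre, x along its length; starts in the bin; rolls and slides easily on the steel
- walnut6: walnut in its shell, 36 long and 31 across, 13 g; origin at its centre, x along its length; starts in the bin; rolls and slides easily on the steel
- walnut7: walnut in its shell, 36 long and 31 across, 13 g; origin at its centre, x along its length; starts in the bin; rolls and slides easily on the steel
- walnut8: walnut in its shell, 36 long and 31 across, 13 g; origin at its centre, x along its length; starts in the bin; rolls and slides easily on the steel
- chocolate_bin: bystander: the same bin, filled with dark chocolates and closed with a clear cover (top of the cover z = 78, knob to 97); fixed to the counter. It can stand on either side of the walnut bin
- scale: white counter scale fixed to the counter, 250 x 200 and 53 high; origin: centre of its underside; x away from the robot, the display at its -x end. The steel platform (180 x 190, top z = 53) does not move noticeably under load
- scale_platform (a point): centre of the platform's top, where the bowl stands at the start within 12
- bowl: loose round steel bowl standing on the scale, rim radius 85, height 58, wall 3, 300 g; origin: centre of its underside
- bowl_mid (a point): point on the bowl's axis, 32 above its underside
- honey_jar: bystander: loose amber honey jar, radius 34, height 95; origin: centre of its underside
- oil_tin: bystander: loose green tin, radius 36, height 110; origin: centre of its underside
- biscuit_carton: bystander: loose cream and green biscuit carton 70 x 150 x 110 high; origin: centre of its underside
- pastry_brush: bystander: loose flat pastry brush lying on the counter between the robot and the bins, about 200 long and under 30 high
Not all that is in view belongs to the job. What is shaped like the walnut6 but pink is not meant.

How it is judged:
By the outcome, as a careful person would: the job done as asked, in the order asked, and still so for the second after the job is handed in, with the robot touching nothing.
It also fails if it takes over 72 s, if anything falls off the work surface, if the arm or the gripper's body presses on something with over 40 N, if the wrist force passes 120 N, or if a joint passes its speed limit or range.

## Robot

A 6-joint arm with a two-finger parallel gripper is mounted at the origin on the work surface. World frame = base frame: x ahead of the robot, y to its left, z up, the work surface at z = 0. Lengths are in m, angles in rad, forces in N, time in s.
With the tool pointing down it reaches from about 0.3 to 0.775 m from the base axis. Payload 14.6 kg.
Tool frame: the origin (TCP) lies at the very end of the fingers, on their centre line; the grasp point (between the pads) lies 19 mm behind it; z points along the fingers, y is the line along which they close (so a half turn about z gives the same grasp; the last joint's range is limited). The gripper opens to 94 mm and grips with 3 to 60 N. Pads are 16 mm wide; open, the fingers measure 119 mm over their backs; the gripper's body (75 mm by 177 mm) begins 78 mm behind the grasp point.
Start: joints at [-1.195, 0.3, 1.521, -0, 1.321, -0.067], TCP at [0.236, -0.497, 0.205] pointing down, gripper open.
Joint ranges: [-3.03, 3.03], [-0.79, 2.21], [0.23, 2.52], [-1.04, 4.18], [0, 3.07], [-2.55, 2.55]. Speed limits (rad/s): [2.22, 2.22, 2.57, 3.14, 3.14, 3.14].

## Interface

Orientations are given as [roll, pitch, yaw] about the fixed x, y, z axes, in that order (R = Rz(yaw) Ry(pitch) Rx(roll)).
In Python, from station import ctrl gives the robot as it stands. The module is installed in compiled form; this text tells all that it offers.
- The arm moves only by the tool step_arm, never from a script. Its argument "deltas" is a list of rows, each an object with "dp": the shift along the tool's x, y, z scaled (see below), a list of three; "twist": the turn about the tool's z scaled (see below). In form: [{"dp": [tx, ty, tz], "twist": twist}, ...]. A call has 1 to 12 rows; each row shifts and turns the commanded pose from where the row before left it, along the tool's axes as they then stand; what a row does not reach is not made up. The controller multiplies each number of a shift by 0.04 m and each number of a turn by 4 degrees. A row lasts 1/10 s, in which the tool goes at most 50 mm and 8.59 degrees, less where a joint would pass 70% of its speed; a pose out of reach is approached as far as the arm can. A call with a number of a shift or a turn outside -1 to 1 is refused whole. A call with a gripper value outside its range is refused whole. "gripper" is the opening, from -1 (shut) to 1 (fully open), set as the call begins (left out, the last holds). The fingers move at their own pace and stop on an object; "squeeze" is the grip in N (left out, the last holds). Time passes only in rows, so rows that do not move let the fingers close. It gives the time, the measured TCP pose, the force, the opening and the grip force at its end, in the units of the state.
- ctrl.get_obs(): the state, without advancing time (a new reading comes with each control period).
- ctrl.camera(name): name is "scene" or "top" or "wrist"; returns (picture, depth): 480x640x3 uint8, red, green, blue; 480x640 float32, m along the optical axis (not along the pixel's ray), 0 where there is no reading.
- ctrl.get_calibration(name): a dict with "fx", "fy", "cx", "cy" (pixels), "world_to_cam" (4x4, takes a point from world to camera coordinates); the wrist camera has in their place "hand_eye" (4x4, takes a point from camera to tool coordinates, whose origin is the TCP and whose axes are the flange's). Camera axes: x right, y down, z forward; pixel columns grow to the right and rows downward; lengths in m; the calibration is good to about 2 mm. A picture is of the moment at which its call begins: read the wrist's pose just before it. get_calibration takes no time and is no camera call.
- ctrl.hand_in(): hands the job in; it is judged then, once.
Trained networks look in the newest picture that a camera, given by its name, has taken for a name from the list of things; names that differ only in an ending like _2 or _b are one class to them, and where a whole thing is asked for, a point or a joint stands for the part that bears it (a point fixed in the world has none). Each returns a list of dicts, best first, with "conf" (0 to 1); they miss things now and then, are a little off and sometimes report something else, mostly with a low value. They report only what shows in the picture. A call takes as long as a camera call. They do not tell look-alikes from the thing itself.
- ctrl.spot_in(camera, label): "rect" ([left, top, right, bottom] as shares, 0 to 1, of the picture: columns of its width, rows of its height, round what is visible of it).
- ctrl.cut_out(camera, label): "pixels" (480x640 bool, what is visible of it) and "rect" ([left, top, right, bottom] as shares, 0 to 1, of the picture: columns of its width, rows of its height, round what is visible of it).
The state is a dict: "time_s": time; "qpos": joint angles; "joint_vel": joint speeds; "tau": joint torques, N m; "ee_pos": TCP position; "eef_rot": TCP orientation; "force": force on the tool from outside, world axes, zero at the start; "moment": the same for the moment, N m; "grip_width": finger opening in m; "grip_force": force on a finger pad.
Only numpy, scipy, OpenCV 4.12 (cv2) and the standard library are available. Lean on these libraries where they do the work, as an engineer would, in place of code of your own. Each camera call takes 0.05 s, during which the arm holds its last target. There are 200 camera calls.

## Working session

There is one attempt and no reset: what is moved stays moved. The work goes in short steps, Python scripts to look and compute and a tool call to move; the robot and the scene stay as the last step left them, time stands still between calls to the robot, and variables do not carry over. Pictures are saved under pics/ and viewed, at most 10 in all, crops included, and the job is handed in when it is done.

Besides the shell and the picture viewer there is one more tool, called after "Emit:" in YAML: its name, and indented under it one key for each argument. step_arm: Moves the arm, as the interface text tells. Its arguments: {"type":"object","properties":{"deltas":{"type":"array"},"gripper":{"type":"number"},"squeeze":{"type":"number"}},"required":["deltas"]}

```bash
mkdir -p pics
cat > h.py <<'E'
import numpy as np, cv2
from station import ctrl
from scipy.spatial.transform import Rotation as R
def snap(cam,name=None):
    o=ctrl.get_obs(); im,d=ctrl.camera(cam)
    if name: cv2.imwrite(f'pics/{name}.png',im[:,:,::-1])
    c=ctrl.get_calibration(cam)
    if 'hand_eye' in c:
        T=np.eye(4);T[:3,:3]=R.from_euler('xyz',o['eef_rot']).as_matrix();T[:3,3]=o['ee_pos'];c2w=T@c['hand_eye']
    else: c2w=np.linalg.inv(c['world_to_cam'])
    v,u=np.mgrid[:480,:640]
    P=np.stack([(u-c['cx'])/c['fx']*d,(v-c['cy'])/c['fy']*d,d],-1)
    W=P@c2w[:3,:3].T+c2w[:3,3]; W[d==0]=np.nan
    return im,d,W,c2w,c
E
python3 - <<'E'
from h import *
o=ctrl.get_obs(); print({k:np.round(v,3) for k,v in o.items()})
for cam in ['top','scene']:
    im,d,W,c2w,c=snap(cam,cam+'0')
    print(cam,np.round(c2w[:3,3],3),(d>0).mean())
    for l in ['scoop','scoop_tray','walnut_bin','walnut1','chocolate_bin','scale','bowl','honey_jar','oil_tin','biscuit_carton','pastry_brush']:
        for r in ctrl.cut_out(cam,l):
            m=r['pixels']; 
            if r['conf']<.3: continue
            p=W[m]; p=p[~np.isnan(p[:,0])]
            print(l,round(r['conf'],2),np.round(np.array(r['rect'])*[640,480,640,480]).astype(int),'med',np.round(np.median(p,0),3),'lo',np.round(np.percentile(p,2,0),3),'hi',np.round(np.percentile(p,98,0),3))
E
```

```text
{'time_s': np.float64(0.0), 'qpos': array([-1.195,  0.301,  1.522, -0.   ,  1.321, -0.067]), 'joint_vel': array([ 0.001, -0.001, -0.001,  0.   ,  0.   , -0.001]), 'tau': array([-2.0000e-03, -5.3181e+01, -3.5274e+01,  7.1000e-02,  2.4000e-02,
       -0.0000e+00]), 'ee_pos': array([ 0.236, -0.497,  0.205]), 'eef_rot': array([-3.14 , -0.   ,  0.443]), 'force': array([ 0.219, -0.24 ,  0.772]), 'moment': array([-0.018, -0.045,  0.049]), 'grip_force': np.float64(0.0), 'grip_width': np.float64(0.094)}
top [ 0.357 -0.018  1.138] 0.995849609375
scoop 0.74 [460 237 513 330] med [ 0.499 -0.358  0.007] lo [ 0.384 -0.414  0.002] hi [ 0.563 -0.298  0.109]
scoop_tray 0.9 [442 227 526 318] med [ 0.497 -0.342  0.004] lo [ 0.413 -0.439 -0.001] hi [ 0.592 -0.278  0.013]
walnut_bin 0.77 [322 162 430 283] med [ 0.606 -0.126  0.035] lo [ 0.494 -0.222  0.006] hi [ 0.717 -0.024  0.09 ]
walnut1 0.78 [382 187 398 198] med [ 0.67  -0.155  0.036] lo [ 0.659 -0.172  0.024] hi [ 0.685 -0.141  0.043]
walnut1 0.77 [394 352 412 367] med [ 0.314 -0.18   0.027] lo [ 0.299 -0.197  0.013] hi [ 0.328 -0.166  0.033]
walnu
[... 3784 characters left out ...]
.377 0.308 0.053] hi [0.53  0.466 0.112]
honey_jar 0.77 [417 174 444 215] med [0.687 0.344 0.071] lo [0.655 0.33  0.011] hi [0.713 0.387 0.098]
honey_jar 0.65 [264 275 279 293] med [ 0.573 -0.139  0.036] lo [ 0.559 -0.151  0.025] hi [ 0.583 -0.122  0.042]
oil_tin 0.83 [207 371 248 418] med [ 0.731 -0.39   0.108] lo [ 0.687 -0.422  0.002] hi [ 0.753 -0.355  0.114]
oil_tin 0.49 [287 306 298 320] med [ 0.67  -0.158  0.039] lo [ 0.662 -0.17   0.033] hi [ 0.678 -0.145  0.043]
biscuit_carton 0.66 [345 268 403 346] med [ 0.807 -0.035  0.109] lo [ 0.762 -0.091  0.006] hi [0.842 0.059 0.114]
pastry_brush 0.8 [229 202 287 249] med [ 0.403 -0.022  0.018] lo [ 0.373 -0.133  0.006] hi [0.418 0.057 0.024]
```

View pics/top0.png

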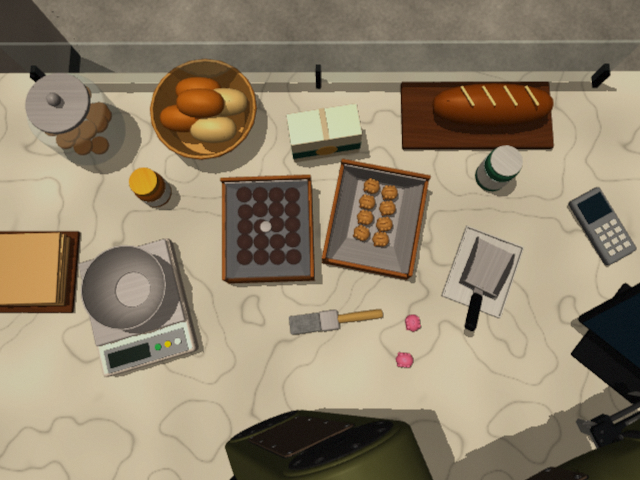

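View pics/scene0.png

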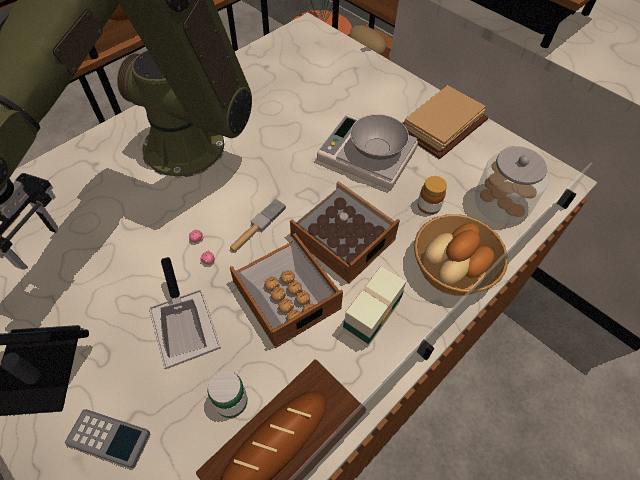

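Run:
```python
from h import *
def best(cam,l,c0):
    rs=[r for r in ctrl.cut_out(cam,l)]
    return rs[0]['pixels']
def rect(p,name):
    b=cv2.minAreaRect(p[:,:2].astype(np.float32)*1000); print(name,np.round(b[0],1),np.round(b[1],1),round(b[2],1))
for cam in ['top','scene']:
    im,d,W,c2w,c=snap(cam)
    F=lambda m:W[m&~np.isnan(W[...,0])]
    p=F(best(cam,'walnut_bin',0)); 
    mm=(abs(W[...,0]-.606)<.14)&(abs(W[...,1]+.125)<.125)&(W[...,2]>.06)
    q=F(mm); rect(q[(q[:,2]<.1)],cam+' bin walls>60')
    q=F((abs(W[...,0]-.606)<.14)&(abs(W[...,1]+.125)<.125)&(W[...,2]>.03)); rect(q[q[:,2]<.1],cam+' bin >30')
    rect(F(best(cam,'bowl',0)),cam+' bowl')
    q=F(best(cam,'bowl',0)); q=q[q[:,2]>.105]; 
    if len(q)>10:
        A=np.c_[2*q[:,:2],np.ones(len(q))]; s=np.linalg.lstsq(A,(q[:,:2]**2).sum(1),rcond=None)[0]; print('rim c',s[:2],np.sqrt(s[2]+s[:2]@s[:2]),q[:,2].max())
    R0=(abs(W[...,0]-.49)<.15)&(abs(W[...,1]+.355)<.12)
    q=F(R0&(W[...,2]>.002)&(W[...,2]<.016)); rect(q,cam+' tray')
    q=F(R0&(W[...,2]>.045)&(W[...,0]<.47)&(W[...,0]>.34)); 
    print('handle',len(q),np.round(q.mean(0),3),np.round(q.min(0),3),np.round(q.max(0),3))
    k=cv2.fitLine(q[:,:2].astype(np.float32),cv2.DIST_HUBER,0,.001,.001).ravel(); print(' line',k,np.degrees(np.arctan(k[1]/k[0])))
    s=[]
    for zz in np.arange(.05,.115,.01):
        t=q[abs(q[:,2]-zz)<.005]; 
        if len(t): print('  z',round(zz,3),len(t),np.round(t.mean(0),3),np.round(np.ptp(t,0),3))
    q=F(R0&(W[...,2]>.02)); rect(q,cam+' scoop>20'); 
    q=F(R0&(W[...,2]>.02)&(W[...,0]>.44)); rect(q,cam+' pan>20')
    yaw=-.16
    for r in ctrl.cut_out(cam,'walnut1'):
        t=np.median(F(r['pixels']),0)
        if t[0]>.5:
            e=t[:2]-[.606,-.125]; print('nut',np.round(t,3),r['conf'].__round__(2))
```

```text
top bin walls>60 [ 607.1 -122.3] [190.  214.6] 78.7
top bin >30 [ 606.9 -121.4] [191.6 215.3] 78.7
top bowl [462.4 406.7] [214.7 179.4] 62.6
rim c [0.45627377 0.38334094] 0.08172874703920414 0.11805241594965232
top tray [ 489.5 -355. ] [298.2 240. ] 0.0
handle 502 [ 0.417 -0.318  0.082] [ 0.373 -0.387  0.045] [ 0.469 -0.289  0.115]
 line [ 0.85209477 -0.52338755  0.41925916 -0.31847614] -31.559755
  z 0.05 80 [ 0.455 -0.352  0.049] [0.028 0.069 0.01 ]
  z 0.06 54 [ 0.442 -0.327  0.061] [0.021 0.026 0.01 ]
  z 0.07 63 [ 0.431 -0.321  0.071] [0.027 0.029 0.01 ]
  z 0.08 56 [ 0.42  -0.317  0.08 ] [0.029 0.028 0.01 ]
  z 0.09 67 [ 0.409 -0.312  0.09 ] [0.024 0.026 0.01 ]
  z 0.1 83 [ 0.395 -0.303  0.1  ] [0.035 0.029 0.01 ]
  z 0.11 99 [ 0.384 -0.3    0.109] [0.025 0.022 0.01 ]
top scoop>20 [ 463.7 -339.2] [ 86.6 197.9] 62.5
top pan>20 [ 493.8 -354.9] [ 86.6 130.1] 62.5
nut [ 0.685 -0.116  0.036] 0.76
nut [ 0.568 -0.135  0.036] 0.73
nut [ 0.6   -0.143  0.037] 0.7
nut [ 0.58  -0.093  0.037] 0.57
nut [ 0.635 -0.15   0.037] 0.56
nut [ 0.649 -0.107  0.037] 0.55
nut [ 0.616 -0.102  0.036] 0.5
[... 414 characters left out ...]
395 -0.3122511 ] -32.62184
  z 0.05 88 [ 0.453 -0.346  0.048] [0.033 0.07  0.01 ]
  z 0.06 59 [ 0.441 -0.328  0.06 ] [0.028 0.028 0.01 ]
  z 0.07 68 [ 0.431 -0.323  0.07 ] [0.026 0.027 0.01 ]
  z 0.08 65 [ 0.42  -0.317  0.08 ] [0.024 0.026 0.01 ]
  z 0.09 71 [ 0.408 -0.311  0.09 ] [0.024 0.028 0.01 ]
  z 0.1 67 [ 0.396 -0.305  0.1  ] [0.031 0.027 0.01 ]
  z 0.11 54 [ 0.386 -0.3    0.109] [0.019 0.019 0.01 ]
scene scoop>20 [ 462.6 -343.7] [ 86.5 196.2] 65.5
scene pan>20 [ 493.1 -357.6] [ 86.5 129.2] 65.5
nut [ 0.622 -0.106  0.036] 0.74
nut [ 0.641 -0.154  0.036] 0.71
nut [ 0.655 -0.11   0.036] 0.69
nut [ 0.572 -0.139  0.036] 0.57
nut [ 0.671 -0.159  0.039] 0.49
nut [ 0.682 -0.119  0.039] 0.36
```

```bash
cat >> h.py <<'E'
def plan(tgt,yawdeg,n,start=None,syaw=None):
    "rows in tool units from current pose to tgt; tool pointing down; uniform"
    o=ctrl.get_obs(); p=np.array(o['ee_pos']) if start is None else np.array(start); y=o['eef_rot'][2] if syaw is None else np.radians(syaw)
    yt=np.radians(yawdeg); d=(np.array(tgt)-p)/n; tw=-np.degrees(yt-y)/n/4; rows=[]
    for i in range(n):
        a=y+(yt-y)*i/n
        X=np.array([np.cos(a),np.sin(a),0]);Y=np.array([np.sin(a),-np.cos(a),0])
        rows.append('{"dp":[%.2f,%.2f,%.2f],"twist":%.2f}'%(d@X/.04,d@Y/.04,-d[2]/.04,tw))
    print('['+','.join(rows)+']')
E
python3 - <<'E'
from h import *
plan([.402,-.308,.2],-26,13)
print(np.round(ctrl.get_calibration('wrist')['hand_eye'],3))
E
```

```text
[{"dp":[0.44,-0.19,0.01],"twist":0.99},{"dp":[0.43,-0.22,0.01],"twist":0.99},{"dp":[0.41,-0.25,0.01],"twist":0.99},{"dp":[0.40,-0.28,0.01],"twist":0.99},{"dp":[0.38,-0.31,0.01],"twist":0.99},{"dp":[0.35,-0.33,0.01],"twist":0.99},{"dp":[0.33,-0.35,0.01],"twist":0.99},{"dp":[0.31,-0.38,0.01],"twist":0.99},{"dp":[0.28,-0.40,0.01],"twist":0.99},{"dp":[0.25,-0.41,0.01],"twist":0.99},{"dp":[0.22,-0.43,0.01],"twist":0.99},{"dp":[0.19,-0.44,0.01],"twist":0.99},{"dp":[0.16,-0.46,0.01],"twist":0.99}]
[[ 0.001 -0.958 -0.287  0.085]
 [ 1.     0.     0.001  0.   ]
 [-0.001 -0.287  0.958 -0.179]
 [ 0.     0.     0.     1.   ]]
```

Emit:
step_arm:
  deltas:
    - {"dp": [0.44, -0.19, 0], "twist": 1}
    - {"dp": [0.43, -0.22, 0], "twist": 1}
    - {"dp": [0.41, -0.25, 0], "twist": 1}
    - {"dp": [0.4, -0.28, 0], "twist": 1}
    - {"dp": [0.38, -0.31, 0], "twist": 1}
    - {"dp": [0.35, -0.33, 0], "twist": 1}
    - {"dp": [0.33, -0.35, 0], "twist": 1}
    - {"dp": [0.31, -0.38, 0], "twist": 1}
    - {"dp": [0.28, -0.4, 0], "twist": 1}
    - {"dp": [0.25, -0.41, 0], "twist": 1}
    - {"dp": [0.22, -0.43, 0], "twist": 1}
    - {"dp": [0.19, -0.44, 0], "twist": 1}
  gripper: 1

```text
time_s: 2.9
ee_pos: [0.3904, -0.3228, 0.2055]
eef_rot: [3.142, -0.0, -0.398]
force: [0.1, 0.3, -0.1]
grip_width: 0.0938
grip_force: 0.0
```

Run:
```python
from h import *
im,d,W,c2w,c=snap('wrist','w1')
z=W[...,2]
np.save('w1.npy',W)
u=np.array([np.cos(np.radians(-26)),np.sin(np.radians(-26))])
R0=(abs(W[...,0]-.47)<.15)&(abs(W[...,1]+.345)<.12)&~np.isnan(z)
q=W[R0&(z>.052)&(z<.13)]
print(len(q),q.min(0),q.max(0))
for zz in np.arange(.055,.125,.005):
    t=q[abs(q[:,2]-zz)<.0025]
    if len(t): print(round(zz,3),len(t),np.round(t.mean(0),4),np.round(np.ptp(t,0),3))
k=cv2.fitLine(q.astype(np.float32),cv2.DIST_HUBER,0,.001,.001).ravel(); print(k)
```

```text
2249 [ 0.37279847 -0.34083016  0.05243347] [ 0.45079414 -0.28960465  0.11275858]
0.055 68 [ 0.4462 -0.3327  0.0558] [0.013 0.023 0.004]
0.06 161 [ 0.4421 -0.3309  0.06  ] [0.021 0.022 0.005]
0.065 161 [ 0.4371 -0.3278  0.065 ] [0.019 0.023 0.005]
0.07 178 [ 0.4307 -0.3254  0.07  ] [0.023 0.024 0.005]
0.075 165 [ 0.4257 -0.3221  0.0749] [0.019 0.022 0.005]
0.08 194 [ 0.4196 -0.3195  0.08  ] [0.022 0.023 0.005]
0.085 193 [ 0.4138 -0.3165  0.0851] [0.023 0.023 0.005]
0.09 190 [ 0.408  -0.3135  0.0899] [0.021 0.022 0.005]
0.095 200 [ 0.4022 -0.3107  0.095 ] [0.02  0.022 0.005]
0.1 202 [ 0.3964 -0.3081  0.1   ] [0.022 0.022 0.005]
0.105 244 [ 0.3892 -0.3038  0.1051] [0.026 0.024 0.005]
0.11 291 [ 0.3841 -0.3014  0.1098] [0.018 0.019 0.005]
0.115 1 [ 0.3836 -0.3012  0.1128] [0. 0. 0.]
[ 0.7144677  -0.34493497 -0.6087329   0.41657582 -0.31713164  0.08348282]
```

View pics/w1.png

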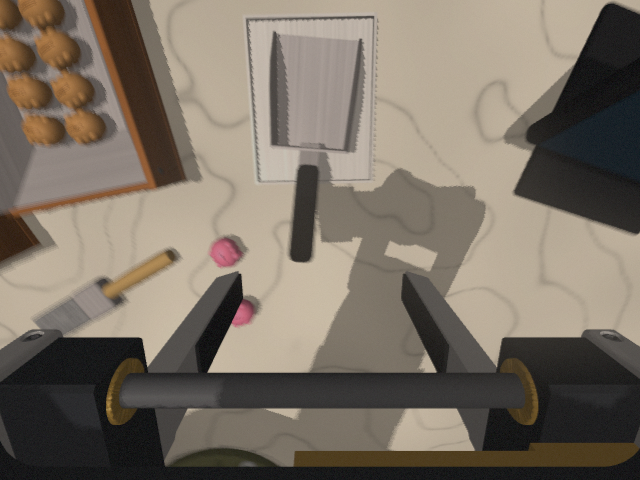

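Run:
```python
from h import *
plan([.402,-.3107,.2055],-25.8,2)
```

```text
[{"dp":[0.07,-0.17,0.00],"twist":0.35},{"dp":[0.06,-0.17,0.00],"twist":0.35}]
```

Emit:
step_arm:
  deltas:
    - {"dp": [0.07, -0.17, 0], "twist": 0.37}
    - {"dp": [0.06, -0.17, 0], "twist": 0.37}
    - {"dp": [0, 0, 0.8]}
    - {"dp": [0, 0, 0.8]}
    - {"dp": [0, 0, 0.8]}
    - {"dp": [0, 0, 0.6]}
    - {"dp": [0, 0, 0.4]}
    - {"dp": [0, 0, 0.1]}
    - {"dp": [0, 0, 0]}

```text
invalid input at $.deltas[2]: expected keys dp, twist
```

Emit:
step_arm:
  deltas:
    - {"dp": [0, 0, 0]}
    - {"dp": [0, 0, 0]}
    - {"dp": [0, 0, 0]}
    - {"dp": [0, 0, 0]}
    - {"dp": [0, 0, 0]}
    - {"dp": [0, 0, 0]}
    - {"dp": [0, 0, 0]}
  gripper: -1
  squeeze: 60

```text
invalid input at $.deltas[0]: expected keys dp, twist
```

Emit:
step_arm:
  deltas:
    - {"dp": [0.07, -0.17, 0], "twist": 0.37}
    - {"dp": [0.06, -0.17, 0], "twist": 0.37}
    - {"dp": [0, 0, 0.8], "twist": 0}
    - {"dp": [0, 0, 0.8], "twist": 0}
    - {"dp": [0, 0, 0.8], "twist": 0}
    - {"dp": [0, 0, 0.6], "twist": 0}
    - {"dp": [0, 0, 0.4], "twist": 0}
    - {"dp": [0, 0, 0.1], "twist": 0}
    - {"dp": [0, 0, 0], "twist": 0}

```text
time_s: 3.85
ee_pos: [0.3999, -0.3131, 0.0654]
eef_rot: [-3.141, 0.001, -0.446]
force: [0.5, 0.0, -0.5]
grip_width: 0.0939
grip_force: 0.0
```

Emit:
step_arm:
  deltas:
    - {"dp": [0, 0, 0], "twist": 0}
    - {"dp": [0, 0, 0], "twist": 0}
    - {"dp": [0, 0, 0], "twist": 0}
    - {"dp": [0, 0, 0], "twist": 0}
    - {"dp": [0, 0, 0], "twist": 0}
    - {"dp": [0, 0, 0], "twist": 0}
  gripper: -1
  squeeze: 60

```text
time_s: 4.45
ee_pos: [0.4001, -0.313, 0.0655]
eef_rot: [-3.142, -0.0, -0.447]
force: [-0.4, 0.6, 0.5]
grip_width: 0.0494
grip_force: 0.0
```

Emit:
step_arm:
  deltas:
    - {"dp": [0, -0.07, 0], "twist": 0}
    - {"dp": [0, 0, 0], "twist": 0}
    - {"dp": [0, 0, 0], "twist": 0}
    - {"dp": [0, 0, 0], "twist": 0}
    - {"dp": [0, 0, 0], "twist": 0}
    - {"dp": [0, 0, 0], "twist": 0}

```text
time_s: 5.05
ee_pos: [0.4013, -0.3105, 0.0654]
eef_rot: [-3.142, -0.0, -0.447]
force: [0.3, 0.4, -0.3]
grip_width: 0.0215
grip_force: 59.9
```

Emit:
step_arm:
  deltas:
    - {"dp": [0, 0, -0.2], "twist": 0}
    - {"dp": [0, 0, -0.5], "twist": 0}
    - {"dp": [0, 0, -0.7], "twist": 0}
    - {"dp": [0, 0, -0.8], "twist": 0}
    - {"dp": [0, 0, -0.8], "twist": 0}
    - {"dp": [0, 0, -0.4], "twist": 0}
    - {"dp": [0, 0, 0], "twist": 0}

```text
time_s: 5.75
ee_pos: [0.4018, -0.311, 0.204]
eef_rot: [3.14, -0.004, -0.447]
force: [0.4, -0.7, -0.9]
grip_width: 0.0216
grip_force: 59.9
```

Run:
```python
from h import *
snap('wrist','w2')
```

```text
(no output)
```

View pics/w2.png

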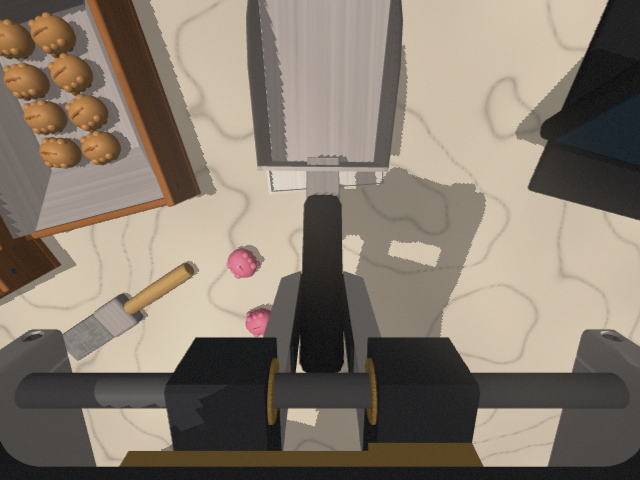

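```bash
cat >> h.py <<'E'
def tilt():
    im,d=ctrl.camera('wrist'); c=ctrl.get_calibration('wrist'); H=c['hand_eye']
    v,u=np.mgrid[:480,:640]
    P=np.stack([(u-c['cx'])/c['fx']*d,(v-c['cy'])/c['fy']*d,d],-1)@H[:3,:3].T+H[:3,3]
    return im,d,P
E
python3 - <<'E'
from h import *
im,d,P=tilt()
for v in range(0,330,15):
    s=P[v,300:345]; s=s[(d[v,300:345]>0)]; print(v,np.round(np.median(s,0),4) if len(s) else None)
E
```

```text
0 [ 0.166  -0.      0.0608]
15 [ 0.1578 -0.      0.0606]
30 [ 0.1495 -0.      0.0607]
45 [ 0.141  -0.      0.0604]
60 [ 0.1323 -0.      0.0605]
75 [ 0.1234 -0.0003  0.0603]
90 [0.1144 0.     0.0606]
105 [ 0.105  -0.0003  0.0601]
120 [0.0955 0.     0.0602]
135 [0.0858 0.     0.0599]
150 [0.0758 0.     0.0599]
165 [0.0681 0.     0.0281]
180 [0.0594 0.0004 0.0243]
195 [0.0515 0.     0.0171]
210 [0.045  0.0001 0.0049]
225 [ 0.0378  0.0001 -0.001 ]
240 [ 0.0307  0.0001 -0.0063]
255 [ 0.024   0.0001 -0.0116]
270 [ 0.0176  0.0001 -0.017 ]
285 [ 0.0112 -0.0002 -0.0218]
300 [ 0.0052 -0.0002 -0.0268]
315 [-0.0007 -0.0002 -0.0314]
```

Emit:
step_arm:
  deltas:
    - {"dp": [0, 0, -0.3], "twist": 0}
    - {"dp": [0, 0, 0], "twist": 0}
  squeeze: 12

```text
time_s: 6.05
ee_pos: [0.4015, -0.3107, 0.2143]
eef_rot: [3.141, -0.001, -0.447]
force: [1.1, -0.6, -0.6]
grip_width: 0.0221
grip_force: 12.0
```

Emit:
step_arm:
  deltas:
    - {"dp": [0, 0, 0], "twist": 0}
  squeeze: 60

```text
time_s: 6.15
ee_pos: [0.4012, -0.3105, 0.2133]
eef_rot: [-3.142, 0.0, -0.447]
force: [0.2, 0.3, -0.9]
grip_width: 0.0217
grip_force: 60.0
```

```bash
cat >> h.py <<'E'
def ang(verbose=0):
    im,d,P=tilt()
    m=(d>0)&(abs(P[...,1])<.008)&(P[...,2]<.02)&(P[...,2]>-.06)&(P[...,0]<.06)&(P[...,0]>-.03)
    m[:, :290]=0; m[:,350:]=0
    q=P[m][:,[0,2]].astype(np.float32); k=cv2.fitLine(q,cv2.DIST_HUBER,0,.001,.001).ravel()
    a=np.degrees(np.arctan2(abs(k[1]),abs(k[0])))-38
    print('handle-based tilt(mouth down +)',round(a,1),len(q))
    return im,d,P
E
python3 - <<'E'
from h import *
im,d,P=ang()
for v in range(0,330,30):
    s=P[v,300:345]; s=s[(d[v,300:345]>0)]; print(v,np.round(np.median(s,0),4) if len(s) else None)
E
```

```text
handle-based tilt(mouth down +) 1.1 5492
0 [ 0.1672 -0.      0.0643]
30 [ 0.1504 -0.      0.0638]
60 [ 0.1329 -0.      0.0631]
90 [0.1147 0.     0.0628]
120 [0.0956 0.     0.0622]
150 [0.0757 0.     0.0617]
180 [0.0592 0.     0.0263]
210 [0.0448 0.0003 0.0058]
240 [ 0.0305  0.0003 -0.0056]
270 [ 0.0173  0.0003 -0.0164]
300 [ 0.0052  0.0001 -0.0268]
```

Run:
```python
from h import *
plan([.41,-.084,.27],-11.4,9)
```

```text
[{"dp":[-0.25,-0.58,-0.16],"twist":-0.39},{"dp":[-0.23,-0.58,-0.16],"twist":-0.39},{"dp":[-0.22,-0.59,-0.16],"twist":-0.39},{"dp":[-0.20,-0.60,-0.16],"twist":-0.39},{"dp":[-0.18,-0.60,-0.16],"twist":-0.39},{"dp":[-0.17,-0.61,-0.16],"twist":-0.39},{"dp":[-0.15,-0.61,-0.16],"twist":-0.39},{"dp":[-0.13,-0.61,-0.16],"twist":-0.39},{"dp":[-0.12,-0.62,-0.16],"twist":-0.39}]
```

Emit:
step_arm:
  deltas:
    - {"dp": [-0.25, -0.58, -0.3], "twist": -0.4}
    - {"dp": [-0.23, -0.58, -0.3], "twist": -0.4}
    - {"dp": [-0.22, -0.59, -0.3], "twist": -0.4}
    - {"dp": [-0.2, -0.6, -0.2], "twist": -0.4}
    - {"dp": [-0.18, -0.6, -0.2], "twist": -0.4}
    - {"dp": [-0.17, -0.61, -0.14], "twist": -0.4}
    - {"dp": [-0.15, -0.61, 0], "twist": -0.4}
    - {"dp": [-0.13, -0.61, 0], "twist": -0.4}
    - {"dp": [-0.12, -0.62, 0], "twist": -0.3}

```text
time_s: 7.1
ee_pos: [0.4098, -0.0832, 0.2707]
eef_rot: [-3.142, 0.0, -0.201]
force: [-0.0, 0.2, -1.6]
grip_width: 0.0216
grip_force: 60.0
```

Emit:
step_arm:
  deltas:
    - {"dp": [0, 0, 0], "twist": 0}
    - {"dp": [0, 0, 0], "twist": 0}
  squeeze: 6

```text
time_s: 7.3
ee_pos: [0.41, -0.0841, 0.2709]
eef_rot: [3.141, 0.0, -0.201]
force: [0.6, -0.4, -1.4]
grip_width: 0.0221
grip_force: 6.0
```

Emit:
step_arm:
  deltas:
    - {"dp": [0, 0, 0], "twist": 0}
  squeeze: 60

```text
time_s: 7.4
ee_pos: [0.4099, -0.0848, 0.2708]
eef_rot: [3.142, 0.0, -0.203]
force: [0.4, -0.3, -1.2]
grip_width: 0.0213
grip_force: 60.0
```

Run:
```python
from h import *
im,d,P=ang()
for v in range(0,330,30):
    s=P[v,300:345]; s=s[(d[v,300:345]>0)]; print(v,np.round(np.median(s,0),4) if len(s) else None)
```

```text
handle-based tilt(mouth down +) 15.9 4828
0 [2.273e-01 2.000e-04 2.417e-01]
30 [1.968e-01 2.000e-04 2.349e-01]
60 [0.1415 0.0002 0.1065]
90 [0.1193 0.0002 0.0996]
120 [0.097  0.0002 0.0927]
150 [0.0748 0.0002 0.0861]
180 [0.0526 0.0002 0.0797]
210 [ 0.0392 -0.0001  0.0318]
240 [0.0273 0.0002 0.005 ]
270 [ 0.0154  0.0002 -0.0117]
300 [ 0.0052  0.0002 -0.0267]
```

Emit:
step_arm:
  deltas:
    - {"dp": [0, 0, 0], "twist": 0}
    - {"dp": [0, 0, 0], "twist": 0}
  squeeze: 6

```text
time_s: 7.65
ee_pos: [0.4099, -0.0846, 0.271]
eef_rot: [3.142, 0.0, -0.203]
force: [0.3, -0.4, -0.8]
grip_width: 0.0217
grip_force: 6.0
```

Emit:
step_arm:
  deltas:
    - {"dp": [0, 0, 0], "twist": 0}
  squeeze: 60

```text
time_s: 7.75
ee_pos: [0.41, -0.0845, 0.271]
eef_rot: [3.142, 0.0, -0.203]
force: [0.1, -1.1, -1.0]
grip_width: 0.0216
grip_force: 60.0
```

Run:
```python
from h import *
im,d,P=ang()
for v in range(30,330,30):
    s=P[v,300:345]; s=s[(d[v,300:345]>0)]; print(v,np.round(np.median(s,0),4) if len(s) else None)
```

```text
handle-based tilt(mouth down +) 16.2 4818
30 [1.967e-01 2.000e-04 2.347e-01]
60 [0.1417 0.0002 0.1073]
90 [0.1194 0.0002 0.1005]
120 [0.0971 0.0002 0.0935]
150 [0.0748 0.0002 0.0865]
180 [0.0526 0.0002 0.0797]
210 [0.0393 0.0005 0.0315]
240 [0.0272 0.0002 0.0052]
270 [ 0.0153  0.0002 -0.0113]
300 [ 0.005   0.0002 -0.0264]
```

Emit:
step_arm:
  deltas:
    - {"dp": [0, 0, 0], "twist": 0}
    - {"dp": [0, 0, 0], "twist": 0}
  squeeze: 4.5

```text
time_s: 8.0
ee_pos: [0.41, -0.0842, 0.2711]
eef_rot: [3.142, -0.0, -0.202]
force: [0.3, -0.3, -1.5]
grip_width: 0.0218
grip_force: 4.5
```

Emit:
step_arm:
  deltas:
    - {"dp": [0, 0, 0], "twist": 0}
  squeeze: 60

```text
time_s: 8.1
ee_pos: [0.41, -0.0842, 0.271]
eef_rot: [-3.142, 0.0, -0.202]
force: [-0.5, 0.7, -1.6]
grip_width: 0.0216
grip_force: 60.0
```

Run:
```python
from h import *
im,d,P=ang()
for v in range(30,330,30):
    s=P[v,300:345]; s=s[(d[v,300:345]>0)]; print(v,np.round(np.median(s,0),4) if len(s) else None)
```

```text
handle-based tilt(mouth down +) 21.6 4485
30 [1.968e-01 2.000e-04 2.352e-01]
60 [ 0.1666 -0.0004  0.2324]
90 [0.1216 0.0002 0.1181]
120 [0.0978 0.0006 0.1084]
150 [0.0744 0.0002 0.0985]
180 [0.0515 0.0002 0.0888]
210 [0.0367 0.0002 0.0435]
240 [0.0255 0.0002 0.0107]
270 [ 0.0146  0.0005 -0.0097]
300 [ 0.005   0.0002 -0.0264]
```

Emit:
step_arm:
  deltas:
    - {"dp": [0, 0, 0], "twist": 0}
    - {"dp": [0, 0, 0], "twist": 0}
    - {"dp": [0, 0, 0], "twist": 0}
  squeeze: 4

```text
time_s: 8.45
ee_pos: [0.41, -0.0842, 0.271]
eef_rot: [-3.142, 0.0, -0.202]
force: [1.3, 0.2, -1.0]
grip_width: 0.0222
grip_force: 4.0
```

Emit:
step_arm:
  deltas:
    - {"dp": [0, 0, 0], "twist": 0}
  squeeze: 60

```text
time_s: 8.55
ee_pos: [0.41, -0.0842, 0.2711]
eef_rot: [3.142, -0.0, -0.202]
force: [0.3, -1.4, -1.4]
grip_width: 0.0215
grip_force: 60.0
```

Run:
```python
from h import *
im,d,P=ang()
for v in range(90,330,30):
    s=P[v,300:345]; s=s[(d[v,300:345]>0)]; print(v,np.round(np.median(s,0),4) if len(s) else None)
```

```text
handle-based tilt(mouth down +) 23.9 4336
90 [0.1226 0.0002 0.1261]
120 [0.0981 0.0006 0.1149]
150 [0.0742 0.0002 0.1037]
180 [0.051  0.0002 0.0929]
210 [0.0357 0.0002 0.0481]
240 [0.0247 0.0002 0.013 ]
270 [ 0.0141  0.0002 -0.0084]
300 [ 0.005   0.0004 -0.0263]
```

Emit:
step_arm:
  deltas:
    - {"dp": [0, 0, 0], "twist": 0}
    - {"dp": [0, 0, 0], "twist": 0}
    - {"dp": [0, 0, 0], "twist": 0}
  squeeze: 3

```text
time_s: 8.9
ee_pos: [0.41, -0.0842, 0.271]
eef_rot: [3.142, 0.0, -0.202]
force: [0.0, 0.3, -1.5]
grip_width: 0.022
grip_force: 3.0
```

Emit:
step_arm:
  deltas:
    - {"dp": [0, 0, 0], "twist": 0}
  squeeze: 60

```text
time_s: 9.0
ee_pos: [0.41, -0.0842, 0.2711]
eef_rot: [-3.142, -0.0, -0.202]
force: [-0.3, -0.0, -2.1]
grip_width: 0.0215
grip_force: 60.0
```

```bash
cat >> h.py <<'E'
def pan():
    im,d,P=ang()
    s=[]
    for v in range(0,260,4):
        t=P[v,305:340][d[v,305:340]>0]
        if len(t): s.append(np.median(t,0))
    return np.array(s)
E
python3 - <<'E'
from h import *
print(np.round(pan()[20:60:4],4))
E
```

```text
handle-based tilt(mouth down +) 33.3 3789
[[ 1.498e-01  2.000e-04  2.560e-01]
 [ 1.309e-01 -3.000e-04  2.456e-01]
 [ 1.125e-01  3.000e-04  2.360e-01]
 [ 9.240e-02  7.000e-04  1.447e-01]
 [ 7.830e-02  2.000e-04  1.351e-01]
 [ 6.470e-02  2.000e-04  1.255e-01]
 [ 5.160e-02  2.000e-04  1.162e-01]
 [ 3.890e-02  2.000e-04  1.074e-01]
 [ 2.660e-02  2.000e-04  9.870e-02]
 [ 2.350e-02  2.000e-04  5.640e-02]]
```

Emit:
step_arm:
  deltas:
    - {"dp": [0.3, -0.05, 0.4], "twist": 0}
    - {"dp": [0.3, 0, 0.6], "twist": 0}
    - {"dp": [0.2, 0, 0.6], "twist": 0}
    - {"dp": [0, 0, 0.4], "twist": 0}
    - {"dp": [0, 0, 0.15], "twist": 0}
    - {"dp": [0.1, 0, 0.09], "twist": 0}
    - {"dp": [0.2, 0, 0.17], "twist": 0}
    - {"dp": [0.2, 0, 0.18], "twist": 0}
    - {"dp": [0, 0, 0], "twist": 0}

```text
time_s: 9.95
ee_pos: [0.4619, -0.0928, 0.1667]
eef_rot: [-3.141, 0.001, -0.202]
force: [-0.2, 0.4, -1.3]
grip_width: 0.0215
grip_force: 60.0
```

Run:
```python
from h import *
im,d,P=ang(); cv2.imwrite('pics/w3.png',im[:,:,::-1])
```

```text
handle-based tilt(mouth down +) 33.2 3787
```

View pics/w3.png

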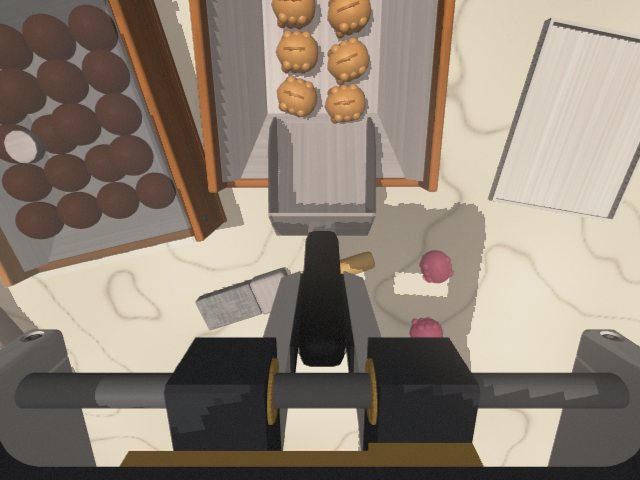

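Emit:
step_arm:
  deltas:
    - {"dp": [0.15, 0, 0.08], "twist": 0}
    - {"dp": [0.15, 0, 0.08], "twist": 0}
    - {"dp": [0.2, 0, 0], "twist": 0}
    - {"dp": [0.2, 0, 0], "twist": 0}
    - {"dp": [0.2, 0, 0], "twist": 0}
    - {"dp": [0.2, 0, 0], "twist": 0}
    - {"dp": [0.2, 0, 0], "twist": 0}

```text
time_s: 10.7
ee_pos: [0.5129, -0.1033, 0.161]
eef_rot: [3.142, 0.0, -0.202]
force: [-0.9, 0.6, -1.7]
grip_width: 0.0215
grip_force: 60.0
```

Run:
```python
from h import *
im,d,P=ang(); cv2.imwrite('pics/w4.png',im[:,:,::-1])
```

```text
handle-based tilt(mouth down +) 33.8 3782
```

View pics/w4.png

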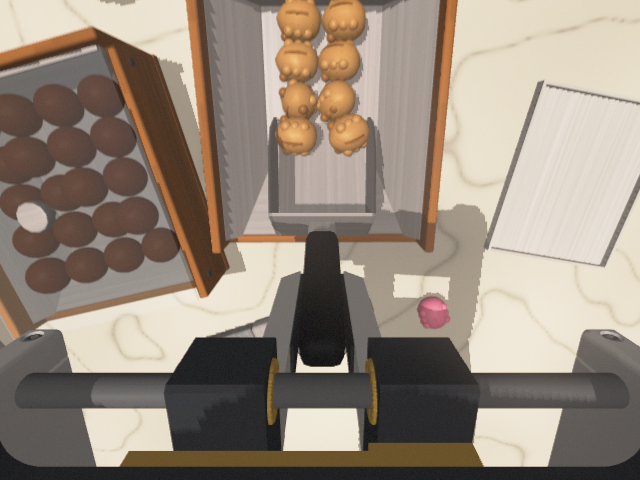

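Emit:
step_arm:
  deltas:
    - {"dp": [0.2, 0, 0], "twist": 0}
    - {"dp": [0.2, 0, 0], "twist": 0}
    - {"dp": [0.2, 0, 0], "twist": 0}
    - {"dp": [0.2, 0, 0], "twist": 0}
    - {"dp": [0.2, 0, 0], "twist": 0}
    - {"dp": [0.2, 0, 0], "twist": 0}
    - {"dp": [0.2, 0, 0], "twist": 0}
    - {"dp": [0.15, 0, 0], "twist": 0}

```text
time_s: 11.55
ee_pos: [0.5736, -0.1157, 0.1609]
eef_rot: [-3.142, 0.0, -0.202]
force: [-1.5, 1.0, -1.9]
grip_width: 0.0217
grip_force: 60.0
```

Run:
```python
from h import *
im,d,P=ang(); cv2.imwrite('pics/w5.png',im[:330,:,::-1])
```

```text
handle-based tilt(mouth down +) 33.0 3783
```

View pics/w5.png

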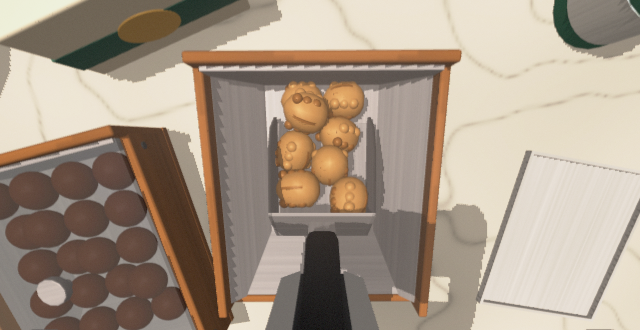

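Emit:
step_arm:
  deltas:
    - {"dp": [-0.21, 0, 0.16], "twist": 0}
    - {"dp": [-0.21, 0, 0.16], "twist": 0}
    - {"dp": [-0.2, 0, 0.18], "twist": 0}
    - {"dp": [-0.19, 0, 0.19], "twist": 0}
    - {"dp": [-0.17, 0, 0.21], "twist": 0}
    - {"dp": [-0.17, 0, 0.22], "twist": 0}
    - {"dp": [-0.14, 0, 0.24], "twist": 0}
  squeeze: 20

```text
time_s: 12.3
ee_pos: [0.5221, -0.1051, 0.1061]
eef_rot: [3.142, -0.0, -0.202]
force: [-1.1, 1.0, 2.0]
grip_width: 0.022
grip_force: 20.0
```

Run:
```python
from h import *
im,d,P=ang(); cv2.imwrite('pics/w6.png',im[:330,:,::-1])
```

```text
handle-based tilt(mouth down +) 10.8 4962
```

Emit:
step_arm:
  deltas:
    - {"dp": [-0.14, 0, 0.24], "twist": 0}
    - {"dp": [-0.11, 0, 0.25], "twist": 0}
    - {"dp": [-0.1, 0, 0.26], "twist": 0}
    - {"dp": [0, 0, 0.06], "twist": 0}

```text
time_s: 12.75
ee_pos: [0.5077, -0.1022, 0.0731]
eef_rot: [-3.141, 0.002, -0.202]
force: [-6.0, 1.8, 12.8]
grip_width: 0.0219
grip_force: 20.0
```

Run:
```python
from h import *
im,d,P=ang(); cv2.imwrite('pics/w7.png',im[:330,:,::-1])
```

```text
handle-based tilt(mouth down +) -1.0 5415
```

View pics/w7.png

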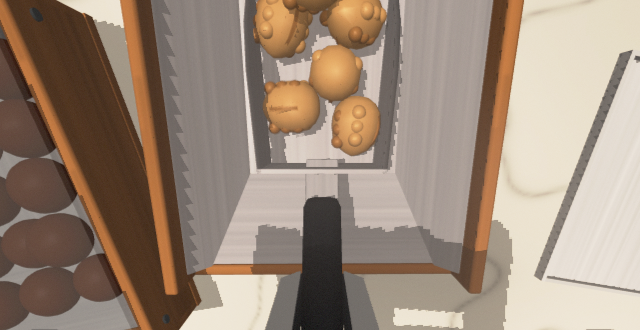

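Emit:
step_arm:
  deltas:
    - {"dp": [0, 0, 0], "twist": 0}
    - {"dp": [0, 0, -0.05], "twist": 0}
    - {"dp": [0, 0, -0.15], "twist": 0}
    - {"dp": [0, 0, -0.25], "twist": 0}
    - {"dp": [0, 0, -0.3], "twist": 0}
    - {"dp": [0, 0, -0.3], "twist": 0}
    - {"dp": [0, 0, -0.2], "twist": 0}
    - {"dp": [-0.05, 0, -0.1], "twist": 0}
    - {"dp": [-0.1, 0, 0], "twist": 0}
    - {"dp": [-0.15, 0, 0], "twist": 0}
    - {"dp": [-0.2, 0, 0], "twist": 0}
    - {"dp": [-0.25, 0, 0], "twist": 0}
  squeeze: 60

```text
time_s: 14.0
ee_pos: [0.4784, -0.0962, 0.1279]
eef_rot: [-3.142, 0.001, -0.202]
force: [-0.3, 0.8, -2.0]
grip_width: 0.0214
grip_force: 60.0
```

Emit:
step_arm:
  deltas:
    - {"dp": [-0.3, 0, 0], "twist": 0}
    - {"dp": [-0.3, 0, 0], "twist": 0}
    - {"dp": [-0.3, 0, 0], "twist": 0}
    - {"dp": [-0.3, 0, 0], "twist": 0}
    - {"dp": [-0.3, 0, 0], "twist": 0}
    - {"dp": [-0.25, 0, 0], "twist": 0}
    - {"dp": [-0.15, 0, 0], "twist": 0}
    - {"dp": [-0.05, 0, 0], "twist": 0}

```text
time_s: 14.8
ee_pos: [0.4024, -0.0806, 0.1283]
eef_rot: [3.142, -0.0, -0.202]
force: [-0.5, 0.7, -1.6]
grip_width: 0.0215
grip_force: 60.0
```

Run:
```python
from h import *
im,d,P=ang(); cv2.imwrite('pics/w8.png',im[:330,:,::-1])
```

```text
handle-based tilt(mouth down +) -0.7 5394
```

View pics/w8.png

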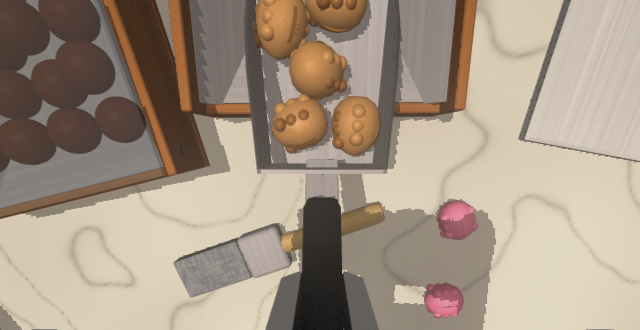

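Emit:
step_arm:
  deltas:
    - {"dp": [0, 0, 0.15], "twist": 0}
    - {"dp": [0, 0, 0.2], "twist": 0}
    - {"dp": [0, 0, 0.15], "twist": 0}
    - {"dp": [0, 0, 0.12], "twist": 0}
    - {"dp": [0, 0, 0.12], "twist": 0}
    - {"dp": [0, 0, 0.12], "twist": 0}
    - {"dp": [0, 0, 0.08], "twist": 0}
    - {"dp": [0, 0, 0], "twist": 0}
  squeeze: 40

```text
time_s: 15.65
ee_pos: [0.4032, -0.0808, 0.0905]
eef_rot: [3.142, -0.0, -0.202]
force: [-1.3, 0.6, 4.9]
grip_width: 0.0214
grip_force: 40.0
```

Run:
```python
from h import *
im,d,P=ang()
im,d,W,c2w,c=snap('top')
for r in ctrl.cut_out('top','walnut1'): print(round(r['conf'],2),np.round(np.nanmedian(W[r['pixels']],0),3))
```

```text
handle-based tilt(mouth down +) -8.7 5809
0.78 [ 0.494 -0.087  0.07 ]
0.78 [ 0.636 -0.115  0.037]
0.74 [ 0.686 -0.117  0.038]
0.69 [ 0.559 -0.122  0.081]
0.68 [ 0.495 -0.12   0.071]
0.68 [ 0.526 -0.088  0.074]
0.58 [ 0.558 -0.088  0.079]
0.57 [ 0.388 -0.207  0.027]
0.54 [ 0.676 -0.164  0.037]
0.47 [ 0.312 -0.185  0.028]
```

Emit:
step_arm:
  deltas:
    - {"dp": [0, 0, 0], "twist": 0}
    - {"dp": [0, 0, -0.1], "twist": 0}
    - {"dp": [0, 0, -0.3], "twist": 0}
    - {"dp": [0, 0, -0.5], "twist": 0}
    - {"dp": [0, 0, -0.5], "twist": 0}
    - {"dp": [0, 0, -0.5], "twist": 0}
    - {"dp": [0, 0, -0.5], "twist": 0}
    - {"dp": [0, 0, -0.5], "twist": 0}
    - {"dp": [0, 0, -0.4], "twist": 0}
    - {"dp": [0, 0, -0.3], "twist": 0}
    - {"dp": [0, 0, -0.15], "twist": 0}
  squeeze: 60

```text
time_s: 16.9
ee_pos: [0.4029, -0.0807, 0.2414]
eef_rot: [3.142, -0.0, -0.202]
force: [0.8, 0.6, -2.0]
grip_width: 0.0214
grip_force: 60.0
```

Run:
```python
from h import *
im,d,P=ang()
plan([.334,.281,.24],40,24)
```

```text
handle-based tilt(mouth down +) -8.2 5809
[{"dp":[-0.15,-0.35,0.00],"twist":-0.54},{"dp":[-0.13,-0.36,0.00],"twist":-0.54},{"dp":[-0.12,-0.36,0.00],"twist":-0.54},{"dp":[-0.11,-0.37,0.00],"twist":-0.54},{"dp":[-0.09,-0.37,0.00],"twist":-0.54},{"dp":[-0.08,-0.38,0.00],"twist":-0.54},{"dp":[-0.06,-0.38,0.00],"twist":-0.54},{"dp":[-0.05,-0.38,0.00],"twist":-0.54},{"dp":[-0.03,-0.38,0.00],"twist":-0.54},{"dp":[-0.02,-0.38,0.00],"twist":-0.54},{"dp":[-0.01,-0.38,0.00],"twist":-0.54},{"dp":[0.01,-0.38,0.00],"twist":-0.54},{"dp":[0.02,-0.38,0.00],"twist":-0.54},{"dp":[0.04,-0.38,0.00],"twist":-0.54},{"dp":[0.05,-0.38,0.00],"twist":-0.54},{"dp":[0.07,-0.38,0.00],"twist":-0.54},{"dp":[0.08,-0.38,0.00],"twist":-0.54},{"dp":[0.09,-0.37,0.00],"twist":-0.54},{"dp":[0.11,-0.37,0.00],"twist":-0.54},{"dp":[0.12,-0.36,0.00],"twist":-0.54},{"dp":[0.13,-0.36,0.00],"twist":-0.54},{"dp":[0.15,-0.35,0.00],"twist":-0.54},{"dp":[0.16,-0.35,0.00],"twist":-0.54},{"dp":[0.17,-0.34,0.00],"twist":-0.54}]
```

Emit:
step_arm:
  deltas:
    - {"dp": [-0.04, -0.1, 0], "twist": -0.15}
    - {"dp": [-0.09, -0.24, 0], "twist": -0.35}
    - {"dp": [-0.13, -0.36, 0], "twist": -0.54}
    - {"dp": [-0.12, -0.36, 0], "twist": -0.54}
    - {"dp": [-0.11, -0.37, 0], "twist": -0.54}
    - {"dp": [-0.09, -0.37, 0], "twist": -0.54}
    - {"dp": [-0.08, -0.38, 0], "twist": -0.54}
    - {"dp": [-0.06, -0.38, 0], "twist": -0.54}
    - {"dp": [-0.05, -0.38, 0], "twist": -0.54}
    - {"dp": [-0.03, -0.38, 0], "twist": -0.54}
    - {"dp": [-0.02, -0.38, 0], "twist": -0.54}
    - {"dp": [-0.01, -0.38, 0], "twist": -0.54}

```text
time_s: 18.15
ee_pos: [0.3712, 0.0852, 0.24]
eef_rot: [-3.141, 0.001, 0.213]
force: [-0.4, 0.4, -2.4]
grip_width: 0.0215
grip_force: 60.0
```

Emit:
step_arm:
  deltas:
    - {"dp": [0.01, -0.38, 0], "twist": -0.54}
    - {"dp": [0.02, -0.38, 0], "twist": -0.54}
    - {"dp": [0.04, -0.38, 0], "twist": -0.54}
    - {"dp": [0.05, -0.38, 0], "twist": -0.54}
    - {"dp": [0.07, -0.38, 0], "twist": -0.54}
    - {"dp": [0.08, -0.38, 0], "twist": -0.54}
    - {"dp": [0.09, -0.37, 0], "twist": -0.54}
    - {"dp": [0.11, -0.37, 0], "twist": -0.54}
    - {"dp": [0.12, -0.36, 0], "twist": -0.54}
    - {"dp": [0.13, -0.36, 0], "twist": -0.5}
    - {"dp": [0.13, -0.3, 0], "twist": -0.4}
    - {"dp": [0.1, -0.2, 0], "twist": -0.3}

```text
time_s: 19.35
ee_pos: [0.3389, 0.2572, 0.2402]
eef_rot: [-3.141, 0.001, 0.635]
force: [0.6, -0.3, -1.8]
grip_width: 0.0214
grip_force: 60.0
```

Run:
```python
from h import *
im,d,P=ang()
plan([.334,.281,.24],40,3)
im,d,W,c2w,c=snap('top')
for r in ctrl.cut_out('top','walnut1'): print(round(r['conf'],2),np.round(np.nanmedian(W[r['pixels']],0),3))
```

```text
handle-based tilt(mouth down +) -8.2 5802
[{"dp":[0.08,-0.18,0.00],"twist":-0.29},{"dp":[0.09,-0.18,0.00],"twist":-0.29},{"dp":[0.09,-0.18,0.00],"twist":-0.29}]
0.79 [0.428 0.298 0.22 ]
0.76 [ 0.39  -0.199  0.027]
0.59 [0.455 0.317 0.227]
0.53 [ 0.637 -0.114  0.036]
0.51 [0.449 0.365 0.227]
0.49 [0.428 0.34  0.223]
0.49 [ 0.314 -0.18   0.027]
0.48 [0.41  0.314 0.219]
0.47 [ 0.686 -0.117  0.037]
0.46 [ 0.676 -0.164  0.038]
```

Emit:
step_arm:
  deltas:
    - {"dp": [0.09, -0.18, 0], "twist": -0.3}
    - {"dp": [0.09, -0.18, 0], "twist": -0.3}
    - {"dp": [0.08, -0.16, 0], "twist": -0.27}
    - {"dp": [0, 0, 0], "twist": 0}

```text
time_s: 19.9
ee_pos: [0.335, 0.2798, 0.2406]
eef_rot: [-3.142, 0.0, 0.695]
force: [-0.0, 0.2, -2.0]
grip_width: 0.0217
grip_force: 60.0
```

Emit:
step_arm:
  deltas:
    - {"dp": [0, 0, 0], "twist": 0}
    - {"dp": [0, 0, 0], "twist": 0}
  squeeze: 8

```text
time_s: 20.1
ee_pos: [0.3352, 0.2789, 0.2407]
eef_rot: [3.142, -0.0, 0.693]
force: [0.3, 0.4, -2.4]
grip_width: 0.0218
grip_force: 8.0
```

Emit:
step_arm:
  deltas:
    - {"dp": [0, 0, 0], "twist": 0}
  squeeze: 60

```text
time_s: 20.2
ee_pos: [0.3352, 0.2788, 0.2406]
eef_rot: [-3.142, 0.0, 0.693]
force: [-0.5, -0.2, -1.8]
grip_width: 0.0218
grip_force: 60.0
```

Run:
```python
from h import *
im,d,P=ang()
im,d,W,c2w,c=snap('top')
for r in ctrl.cut_out('top','walnut1'): print(round(r['conf'],2),np.round(np.nanmedian(W[r['pixels']],0),3))
```

```text
handle-based tilt(mouth down +) 25.2 4252
0.83 [0.419 0.36  0.139]
0.76 [0.438 0.331 0.148]
0.76 [ 0.686 -0.118  0.037]
0.73 [0.445 0.383 0.11 ]
0.7 [ 0.39  -0.2    0.027]
0.69 [0.468 0.366 0.086]
0.62 [ 0.636 -0.115  0.037]
0.6 [ 0.313 -0.18   0.028]
0.54 [ 0.676 -0.164  0.036]
0.49 [0.459 0.412 0.086]
```

Emit:
step_arm:
  deltas:
    - {"dp": [0, 0, 0], "twist": 0}
    - {"dp": [0, 0, 0], "twist": 0}
    - {"dp": [0, 0, 0], "twist": 0}
    - {"dp": [0, 0, 0], "twist": 0}
    - {"dp": [0, 0, 0], "twist": 0}
    - {"dp": [0, 0, 0], "twist": 0}
    - {"dp": [0, 0, 0], "twist": 0}

```text
time_s: 21.05
ee_pos: [0.3352, 0.2791, 0.2407]
eef_rot: [-3.142, -0.0, 0.693]
force: [-0.3, -0.2, -1.1]
grip_width: 0.0215
grip_force: 60.0
```

Run:
```python
from h import *
im,d,P=ang()
im,d,W,c2w,c=snap('top')
for r in ctrl.cut_out('top','walnut1'): print(round(r['conf'],2),np.round(np.nanmedian(W[r['pixels']],0),3))
```

```text
handle-based tilt(mouth down +) 25.0 4256
0.78 [0.449 0.409 0.083]
0.76 [ 0.636 -0.115  0.037]
0.69 [0.472 0.355 0.084]
0.68 [0.481 0.395 0.086]
0.66 [0.441 0.379 0.085]
0.64 [0.448 0.352 0.089]
0.63 [ 0.39  -0.2    0.028]
0.51 [ 0.314 -0.181  0.027]
0.5 [ 0.676 -0.165  0.037]
0.49 [ 0.686 -0.116  0.038]
```

Run:
```python
from h import *
plan([.451,-.334,.29],-25.6,22,start=[.3352,.2791,.29],syaw=39.7)
```

```text
[{"dp":[-0.34,0.62,-0.00],"twist":0.74},{"dp":[-0.31,0.64,-0.00],"twist":0.74},{"dp":[-0.28,0.65,-0.00],"twist":0.74},{"dp":[-0.24,0.67,-0.00],"twist":0.74},{"dp":[-0.21,0.68,-0.00],"twist":0.74},{"dp":[-0.17,0.69,-0.00],"twist":0.74},{"dp":[-0.14,0.70,-0.00],"twist":0.74},{"dp":[-0.10,0.70,-0.00],"twist":0.74},{"dp":[-0.06,0.71,-0.00],"twist":0.74},{"dp":[-0.03,0.71,-0.00],"twist":0.74},{"dp":[0.01,0.71,-0.00],"twist":0.74},{"dp":[0.05,0.71,-0.00],"twist":0.74},{"dp":[0.08,0.70,-0.00],"twist":0.74},{"dp":[0.12,0.70,-0.00],"twist":0.74},{"dp":[0.15,0.69,-0.00],"twist":0.74},{"dp":[0.19,0.68,-0.00],"twist":0.74},{"dp":[0.22,0.67,-0.00],"twist":0.74},{"dp":[0.26,0.66,-0.00],"twist":0.74},{"dp":[0.29,0.65,-0.00],"twist":0.74},{"dp":[0.33,0.63,-0.00],"twist":0.74},{"dp":[0.36,0.61,-0.00],"twist":0.74},{"dp":[0.39,0.59,-0.00],"twist":0.74}]
```

Emit:
step_arm:
  deltas:
    - {"dp": [0, 0, -0.3], "twist": 0}
    - {"dp": [0, 0, -0.5], "twist": 0}
    - {"dp": [0, 0, -0.45], "twist": 0}

```text
time_s: 21.5
ee_pos: [0.3352, 0.2791, 0.2923]
eef_rot: [3.142, -0.001, 0.693]
force: [-0.6, 0.8, -1.8]
grip_width: 0.0214
grip_force: 60.0
```

Emit:
step_arm:
  deltas:
    - {"dp": [-0.34, 0.62, 0], "twist": 0.74}
    - {"dp": [-0.31, 0.64, 0], "twist": 0.74}
    - {"dp": [-0.28, 0.65, 0], "twist": 0.74}
    - {"dp": [-0.24, 0.67, 0], "twist": 0.74}
    - {"dp": [-0.21, 0.68, 0], "twist": 0.74}
    - {"dp": [-0.17, 0.69, 0], "twist": 0.74}
    - {"dp": [-0.14, 0.7, 0], "twist": 0.74}
    - {"dp": [-0.1, 0.7, 0], "twist": 0.74}
    - {"dp": [-0.06, 0.71, 0], "twist": 0.74}
    - {"dp": [-0.03, 0.71, 0], "twist": 0.74}
    - {"dp": [0.01, 0.71, 0], "twist": 0.74}

```text
time_s: 22.6
ee_pos: [0.3943, -0.0291, 0.2917]
eef_rot: [3.141, -0.001, 0.123]
force: [1.1, 1.2, -0.9]
grip_width: 0.0217
grip_force: 60.0
```

Emit:
step_arm:
  deltas:
    - {"dp": [0.05, 0.71, 0], "twist": 0.74}
    - {"dp": [0.08, 0.7, 0], "twist": 0.74}
    - {"dp": [0.12, 0.7, 0], "twist": 0.74}
    - {"dp": [0.15, 0.69, 0], "twist": 0.74}
    - {"dp": [0.19, 0.68, 0], "twist": 0.74}
    - {"dp": [0.22, 0.67, 0], "twist": 0.74}
    - {"dp": [0.26, 0.66, 0], "twist": 0.74}
    - {"dp": [0.29, 0.65, 0], "twist": 0.74}
    - {"dp": [0.33, 0.63, 0], "twist": 0.74}
    - {"dp": [0.36, 0.61, 0], "twist": 0.74}
    - {"dp": [0.39, 0.59, 0], "twist": 0.74}
    - {"dp": [0, 0, 0], "twist": 0}

```text
time_s: 23.8
ee_pos: [0.4529, -0.3364, 0.2906]
eef_rot: [3.141, 0.0, -0.447]
force: [-0.3, 1.0, -1.5]
grip_width: 0.0216
grip_force: 60.0
```

Run:
```python
from h import *
s=pan(); print(np.round(s[12:62:4],4))
plan([.451,-.334,.29],-25.6,1)
im,d,W,c2w,c=snap('wrist')
z=W[...,2]; q=W[(z>.006)&(z<.016)&(abs(W[...,0]-.505)<.13)&(abs(W[...,1]+.36)<.12)]
print(len(q),cv2.minAreaRect(q[:,:2].astype(np.float32)*1000))
```

```text
handle-based tilt(mouth down +) 24.9 4265
[[ 1.917e-01  0.000e+00  2.900e-01]
 [ 1.735e-01  0.000e+00  2.901e-01]
 [ 1.549e-01  0.000e+00  2.903e-01]
 [ 1.181e-01  0.000e+00  1.286e-01]
 [ 1.048e-01  0.000e+00  1.219e-01]
 [ 9.170e-02  0.000e+00  1.154e-01]
 [ 7.880e-02  1.000e-04  1.092e-01]
 [ 6.610e-02  1.000e-04  1.032e-01]
 [ 5.370e-02  1.000e-04  9.720e-02]
 [ 4.140e-02  1.000e-04  9.140e-02]
 [ 3.660e-02 -3.000e-04  5.070e-02]
 [ 3.030e-02  1.000e-04  3.000e-02]
 [ 2.380e-02  1.000e-04  1.580e-02]]
[{"dp":[-0.05,-0.00,0.02],"twist":0.03}]
141 ((502.18145751953125, -358.66571044921875), (130.91867065429688, 166.30673217773438), 68.39009857177734)
```

Emit:
step_arm:
  deltas:
    - {"dp": [-0.15, 0, 0.5], "twist": 0}
    - {"dp": [0, 0, 0.8], "twist": 0}
    - {"dp": [0, 0, 0.8], "twist": 0}
    - {"dp": [0, 0, 0.7], "twist": 0}
    - {"dp": [0, 0, 0.5], "twist": 0}
    - {"dp": [0, 0, 0.35], "twist": 0}
    - {"dp": [0, 0, 0.15], "twist": 0}
    - {"dp": [0, 0, 0], "twist": 0}

```text
time_s: 24.7
ee_pos: [0.4477, -0.3311, 0.1388]
eef_rot: [-3.142, 0.0, -0.443]
force: [0.5, -0.5, -0.5]
grip_width: 0.0218
grip_force: 60.0
```

Emit:
step_arm:
  deltas:
    - {"dp": [0, 0, 0.08], "twist": 0}
    - {"dp": [-0.2, 0, 0.18], "twist": 0}
    - {"dp": [-0.2, 0, 0.18], "twist": 0}
    - {"dp": [-0.18, 0, 0.2], "twist": 0}
    - {"dp": [-0.18, 0, 0.2], "twist": 0}
    - {"dp": [-0.16, 0, 0.22], "twist": 0}
    - {"dp": [-0.16, 0, 0.22], "twist": 0}
    - {"dp": [-0.13, 0, 0.24], "twist": 0}
    - {"dp": [-0.13, 0, 0.24], "twist": 0}
    - {"dp": [0, 0, 0.02], "twist": 0}
  squeeze: 20

```text
time_s: 25.7
ee_pos: [0.3982, -0.3079, 0.0662]
eef_rot: [-3.141, 0.002, -0.443]
force: [-1.3, -0.0, -1.2]
grip_width: 0.0217
grip_force: 20.0
```

Run:
```python
from h import *
s=pan(); print(np.round(s[0:40:8],4))
```

```text
handle-based tilt(mouth down +) -1.1 5363
[[ 0.1655 -0.0006  0.0594]
 [ 0.1481  0.0003  0.0594]
 [ 0.1299 -0.      0.0598]
 [ 0.1106  0.      0.0599]
 [ 0.0903 -0.0003  0.0602]]
```

Emit:
step_arm:
  deltas:
    - {"dp": [0, 0, 0], "twist": 0}
    - {"dp": [0, 0, 0], "twist": 0}
    - {"dp": [0, 0, 0], "twist": 0}
    - {"dp": [0, 0, 0], "twist": 0}
    - {"dp": [0, 0, 0], "twist": 0}
    - {"dp": [0, 0, 0], "twist": 0}
  gripper: 0.3

```text
time_s: 26.35
ee_pos: [0.3992, -0.3084, 0.0675]
eef_rot: [3.142, -0.0, -0.443]
force: [-0.4, -0.1, -1.0]
grip_width: 0.0609
grip_force: 0.0
```

Emit:
step_arm:
  deltas:
    - {"dp": [0, 0, -0.2], "twist": 0}
    - {"dp": [0, 0, -0.6], "twist": 0}
    - {"dp": [0, 0, -0.8], "twist": 0}
    - {"dp": [0, 0, -0.8], "twist": 0}
    - {"dp": [-0.4, 0, -0.8], "twist": 0}
    - {"dp": [-0.8, 0, 0], "twist": 0}
    - {"dp": [-0.5, 0, 0], "twist": 0}
    - {"dp": [0, 0, 0], "twist": 0}

```text
time_s: 27.15
ee_pos: [0.3366, -0.2787, 0.1965]
eef_rot: [3.141, -0.001, -0.444]
force: [-0.7, -0.7, 0.3]
grip_width: 0.0613
grip_force: 0.0
```

Run:
```python
from h import *
im,d,W,c2w,c=snap('top','top9')
for r in ctrl.cut_out('top','walnut1'): print(round(r['conf'],2),np.round(np.nanmedian(W[r['pixels']],0),3))
for l in ['bowl','honey_jar','oil_tin','biscuit_carton','pastry_brush','scoop']:
    r=ctrl.cut_out('top',l)[0]; print(l,np.round(np.nanmedian(W[r['pixels']],0),3),np.round(np.nanmax(W[r['pixels']],0),3))
```

```text
0.79 [0.449 0.408 0.084]
0.71 [0.441 0.345 0.088]
0.68 [0.482 0.395 0.085]
0.64 [ 0.314 -0.18   0.026]
0.63 [ 0.686 -0.116  0.037]
0.6 [0.441 0.379 0.085]
0.6 [ 0.39  -0.199  0.027]
0.57 [0.472 0.356 0.085]
0.53 [ 0.636 -0.115  0.037]
0.51 [ 0.677 -0.164  0.036]
bowl [0.461 0.406 0.081] [0.559 0.469 0.116]
honey_jar [0.67  0.352 0.092] [0.708 0.391 0.102]
oil_tin [ 0.707 -0.376  0.106] [ 0.785 -0.351  0.117]
biscuit_carton [ 0.778 -0.013  0.109] [0.893 0.073 0.116]
pastry_brush [ 0.397 -0.016  0.019] [0.419 0.061 0.027]
scoop [ 0.497 -0.357  0.007] [ 0.573 -0.301  0.098]
```

View pics/top9.png

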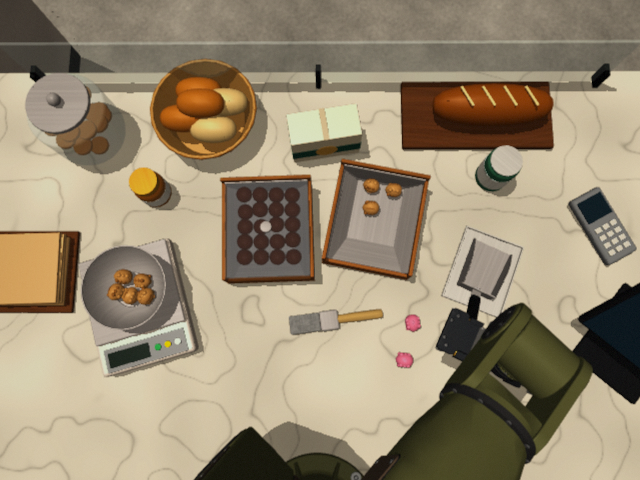

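The picture shows five walnuts in the bowl (around 130,288), three in the bin (around 380,192) and the scoop flat in its tray (485,268). Everything else is where it was.

```bash
python3 -c "
from station import ctrl
print(ctrl.hand_in())"
```

```text
the job is handed in; nothing more can be done
None
```

Job handed in at about 27 s: five walnuts are in the bowl on the scale and the other three are still in the bin. The scoop lies flat in its tray, open side up, and nothing else on the counter has moved.

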